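# Close the sweet canister and set out its place in the counter display

### The arm

A 7-joint arm with a two-finger parallel gripper is mounted at the origin on a cart in front of the work surface, level with it; the furniture and walls round the work are solid. World frame = base frame: x ahead of the robot, y to its left, z up, the work surface at z = 0. Lengths are in m, angles in rad, forces in N, time in s.
With the tool pointing down it reaches from about 0.4 to 0.9 m from the base axis. Payload 5.5 kg.
Tool frame: the origin (TCP) lies midway between the tips of the shut fingers; the grasp point (between the pads) lies 19 mm behind it; y points along the fingers, x is the direction in which the jaws open and shut, and the axes are right-handed (so a half turn about y gives the same grasp; the last joint's range is limited). The gripper opens to 85 mm and grips with 20 to 120 N. Pads are 22 mm wide; open, the fingers measure 114 mm over their backs; the gripper's body (76 mm by 85 mm) begins 54 mm behind the grasp point. The pads swing forward as they close: fully open they stand 13 mm farther back than shut.
Start: joints at [1.393, 0.501, -0.427, 1.55, 0.221, 1.138, -0.21], TCP at [0.277, -0.588, 0.204] pointing down, gripper open.
Joint ranges: [-2.88, 2.88], [-0.31, 2.03], [-1.54, 1.56], [0.2, 2.42], [-1.41, 4.55], [0.19, 2.02], [-2.57, 2.57]. Speed limits (rad/s): [2.57, 2.57, 3.14, 3.14, 3.14, 3.14, 3.14].

### API

Orientations are given as a rotation vector (axis times angle).
In Python, from rig import state, grab_frame, camera_info, hand_in gives the robot as it stands.
- The arm moves only by the tool carry_out, never from a script. Its argument "plan" is a list of rows, each a list of 5 numbers: the closure, from 0 (fully open) to 1 (shut), then the shift along the tool's x, y, z in m, then the turn about the tool's y in degrees. A call has 1 to 12 rows; each row shifts and turns the pose as measured when the row begins, along the tool's axes as they then stand; what a row does not reach is not made up. A row lasts 1/10 s, in which the tool goes at most 50 mm and 8.59 degrees, less where a joint would pass 70% of its speed; a pose out of reach is approached as far as the arm can. A call is refused whole if a number of a shift passes 0.05 or a number of a turn 8.59, either way. A call with a gripper value outside its range is refused whole. The fingers move at their own pace and stop on an object; "squeeze" is the grip in N (left out, the last holds). Time passes only in rows, so rows that do not move let the fingers close. It gives the time, the measured TCP pose, the force and the opening at its end, in the units of the state.
- state(): the state, without advancing time (a new reading comes with each control period).
- grab_frame(name): name is "side" or "top"; returns the picture (400x640x3 uint8, red, green, blue); there is no depth.
- camera_info(name): a dict with "K" (3x3 intrinsics, pixels), "T" (4x4, takes a point from camera to world coordinates). Camera axes: x right, y down, z forward; pixel columns grow to the right and rows downward; lengths in m; the calibration is good to about 2 mm. A picture is of the moment at which its call begins. camera_info takes no time and is no camera call.
- hand_in(): hands the job in, once; it reports no verdict.
The state is a dict: "t": time; "joint_positions": joint angles; "dq": joint speeds; "joint_torque": joint torques, N m; "tcp_pos": TCP position; "ee_rot": TCP orientation; "contact_force": force on the tool from outside, world axes, zero at the start; "torque": the same for the moment, N m; "grip_width": finger opening in m.
Only numpy, scipy, OpenCV 4.12 (cv2) and the standard library are available. Lean on these libraries where they do the work, as an engineer would, in place of code of your own. Each camera call takes 0.05 s, during which the arm holds its last target. There are 200 camera calls.

### The job

Put the lid on the square sweet canister and turn it until its lugs drop home and it sits down flush, then stand the canister in the gap between the two open bar cartons in front of the glass fudge case: midway and touching neither, in line with them, square to them and with its paper label facing the same way as their low open fronts. Lay the tongs flat on the counter in front of the canister, leaving about 5 cm of counter between them and its label face, centred on it and parallel to the row, touching neither it nor the cartons. Set the canister down gently without tipping it, and leave the cartons and everything else on the counter where they are.

Things in the scene. Friction and masses are not known exactly. Their poses are not given: they have to be found in the camera images.
- canister: Square clear sweet canister, 62 x 62 mm, 76 mm high without lid, 0.3 to 0.5 kg, filled with coloured balls. Flat sides from the counter to 60 mm, the place to grip it; a round white neck (outer radius 29.5) above. Origin: centre of the underside; z up; its -x face carries the paper label. Starts open and upright, turned up to 60 degrees.
- canister_mouth (a point): Centre of the canister's mouth, level with the neck's top edge, 76 mm above its underside. Mouth radius 24 mm, 16 mm deep. Four notches about 15 mm wide, 90 degrees apart, are cut into the neck's edge.
- canister_label (a point): Centre of the paper label on the canister's -x face, 31 mm from its axis and 31 mm above its underside.
- lid: Aluminium lid, 61 mm across, 90 g, wooden grip bar, starting plug down on the counter. Origin: centre of the plug's underside; z up. Tapered plug 12 mm deep (radius 17 at the bottom, 22.5 from 5 mm up), disc from z = 12 to 17 mm. Under the disc, from z = 6 to 12 mm, four lugs 7 mm wide reach out to radius 28, 90 degrees apart; their angle to the bar is not known.
- lid_bar (a point): Middle of the lid's grip bar, 26 mm above the lid's origin: a straight bar 46 mm along the lid's x, 14 mm wide (y), from z = 17 to 35 mm. Set on in a wrong turn, the lid rides 6 mm too high (origin 70 mm above the canister's); within a quarter turn either way the lugs find the notches and it falls home (64 mm); a light push settles it. After that the lid turns the canister with it.
- tongs: Steel serving tongs, 37 mm wide over both arms, 202 mm long along its y axis, 10 mm thick, 70 g, rigid. Origin: middle of its length and width, on the underside. About 36 mm wide across the middle, where both arms are gripped together. Either end may point either way.
- carton_wide: The larger open carton of bars: 100 mm deep (x) by 120 mm wide (y), back wall 64 mm high, low front wall 40 mm on its -x side, side walls 48 mm. Origin: centre of the underside. It stands at the left or the right of the gap.
- carton_small: The smaller open carton of bars: 95 mm deep (x) by 110 mm wide (y), back wall 60 mm high, low front wall 37 mm on its -x side, side walls 45 mm. Origin: centre of the underside. Stands beside the larger one, about parallel, with a gap of 84 to 96 mm between their sides.
- marker: White marker pen with black cap, 135 mm long (y), 17 mm thick, lying near the front edge of the counter; leave alone. Origin: middle of the underside.
- lollipop_left: Lollipop, 101 mm long (y), head 27 mm, lying just left of the cartons; leave alone. Origin: middle of its length, underside.
- lollipop_right: Lollipop, 101 mm long (y), head 27 mm, lying just right of the cartons; leave alone. Origin: middle of its length, underside.
- mint_tin: Flat mint tin, 60 x 90 x 22 mm, at the left; leave alone. Origin: centre of the underside.
- stick_cup_left: Clear cup of candy sticks, 82 mm across, 175 mm high, back left; leave alone. Origin: underside, near the middle.
- stick_cup_right: Clear cup of candy sticks, 84 mm across, 175 mm high, back right; leave alone. Origin: underside, near the middle.
- bar: Wrapped bar, 52 x 153 x 14 mm, lying at the right, beyond the tongs; leave alone. Origin: centre of the underside.
Mind the look-alikes: they are no part of the job. What is shaped like the lid but purple is not meant.

How it is judged:
By the outcome, as a careful person would: the job done as asked, in the order asked, and still so for the second after the job is handed in, with the robot touching nothing.
It also fails if it takes over 72 s, if anything falls off the work surface, if the arm or the gripper's body presses on something with over 40 N, if the wrist force passes 120 N, or if a joint passes its speed limit or range.

## Working session

There is one attempt and no reset: what is moved stays moved. The work goes in short steps, Python scripts to look and compute and a tool call to move; the robot and the scene stay as the last step left them, time stands still between calls to the robot, and variables do not carry over. Pictures are saved under pics/ and viewed, on a budget of 10 in all, crops included, one or two more only if the job needs it, and the job is handed in when it is done.

Besides the shell and the picture viewer there is one more tool, called by a JSON object that holds its "fn" and its "kwargs". carry_out: Moves the arm, as the interface text tells. Its arguments: {"type":"object","properties":{"plan":{"type":"array","items":{"type":"array","items":{"type":"number"}}},"squeeze":{"type":"number"}},"required":["plan"]}

```bash
ls; mkdir -p pics
python3 - <<'E'
from rig import *
import cv2,numpy as np
np.set_printoptions(precision=4,suppress=True)
for n in("top","side"):
    c=camera_info(n);print(n,c["K"],c["T"])
    cv2.imwrite(f"pics/{n}0.png",grab_frame(n)[:,:,::-1])
s=state()
for k,v in s.items():print(k,np.array(v))
E
```

```text
pics
top [[414.1308   0.     319.9559]
 [  0.     414.1308 196.7489]
 [  0.       0.       1.    ]] [[ 0.0291 -0.9888  0.1461  0.3291]
 [-0.9996 -0.0287  0.0046 -0.1188]
 [-0.0003 -0.1462 -0.9893  1.3722]
 [ 0.      0.      0.      1.    ]]
side [[424.9029   0.     312.6214]
 [  0.     424.9029 197.2179]
 [  0.       0.       1.    ]] [[ 0.9772 -0.0769  0.198   0.2074]
 [-0.2118 -0.4239  0.8806 -1.4325]
 [ 0.0162 -0.9024 -0.4305  0.7434]
 [ 0.      0.      0.      1.    ]]
t 0.1
joint_positions [ 1.3932  0.5018 -0.4268  1.5514  0.2208  1.1383 -0.2103]
dq [-0.002  -0.0023 -0.0015 -0.0036 -0.0002 -0.001  -0.    ]
joint_torque [ -0.0116 -57.0811  -5.839  -28.1749   0.0104   0.0054   0.    ]
tcp_pos [ 0.277  -0.5873  0.2034]
ee_rot [-1.3851  0.8798 -0.8773]
contact_force [ 0.4153  0.4319 -0.2798]
torque [-0.0266  0.0261  0.0023]
grip_width 0.08497556545584398
```

View pics/top0.png

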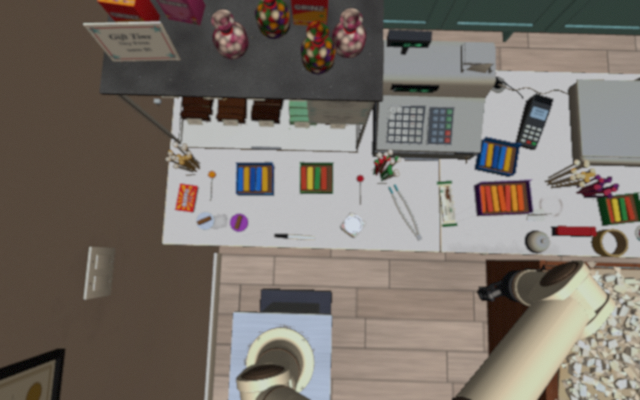

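View pics/side0.png

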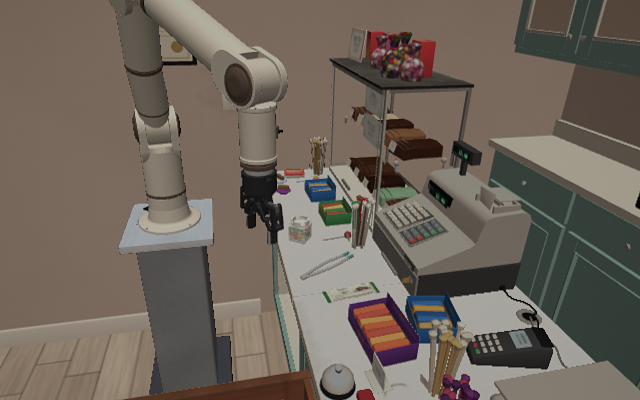

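```bash
cat > h.py <<'E'
from rig import *
import cv2,numpy as np
from scipy.spatial.transform import Rotation as R
np.set_printoptions(precision=4,suppress=True)
def w2p(n,p):
    c=camera_info(n);T=np.linalg.inv(c["T"]);q=T[:3,:3]@np.array(p,float)+T[:3,3];q=c["K"]@q;return q[:2]/q[2]
def p2w(n,u,v,z):
    c=camera_info(n);T=np.array(c["T"]);d=T[:3,:3]@np.linalg.inv(c["K"])@np.array([u,v,1.]);o=T[:3,3];return o+d*(z-o[2])/d[2]
def crop(im,x0,y0,w,h,s):
    r=cv2.resize(im[y0:y0+h,x0:x0+w],None,fx=s,fy=s,interpolation=cv2.INTER_CUBIC)
    for x in range(x0-x0%10+10,x0+w,10):cv2.putText(r,str(x),((x-x0)*s,8),0,.3,(255,0,255),1);cv2.line(r,((x-x0)*s,10),((x-x0)*s,14),(255,0,255),1)
    for y in range(y0-y0%10+10,y0+h,10):cv2.putText(r,str(y),(0,(y-y0)*s+3),0,.3,(255,0,255),1)
    return r
E
python3 - <<'E'
from h import *
t=cv2.imread("pics/top0.png")
a=np.hstack([crop(t,190,200,66,40,6),crop(t,332,200,66,40,6)])
b=crop(t,230,155,132,45,6)
cv2.imwrite("pics/c1.png",np.vstack([a,b]))
E
```

```text
(no output)
```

View pics/c1.png

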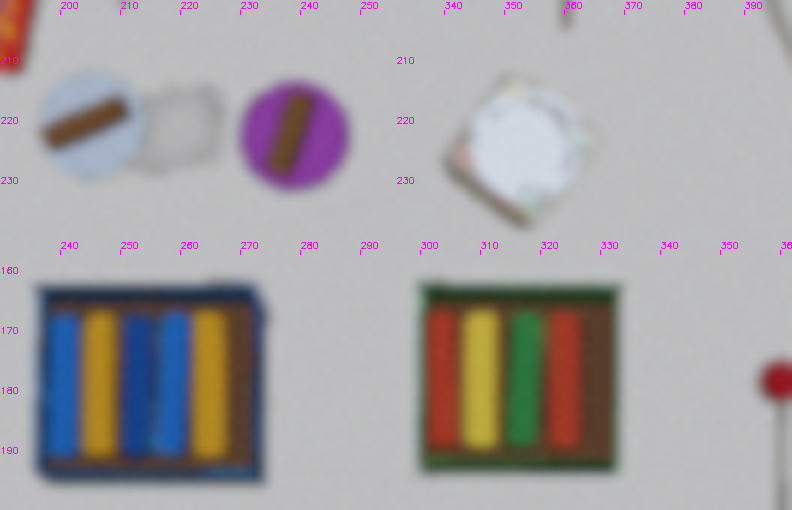

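Run:
```python
from h import *
P=lambda u,v,z:p2w("top",u,v,z)[:2]
print("lid",P(204.6,220.7,.017),"bar",P(197.5,223.3,.035),P(210.3,217.6,.035))
print("purple",P(238.5,222.7,.017))
print("ghost",P(219.5,221.5,.0))
print("can top neck",P(352.5,224.3,.076)); print("corners z60",[P(*p,.06) for p in((349.5,212.5),(339,226),(364.5,223.5))],"bottom corner z0",P(353,237.5,0),"left z0",P(340,228.5,0))
print("wide front corners z40",P(235.8,193,.04),P(273,194,.04),"backtop",P(236,163,.064),P(272,163,.064),"base right back?",P(274,167,.03))
print("small front",P(299,192,.037),P(332,192,.037),"back",P(299.5,163,.06),P(332.5,163,.06))
print("case front base?",P(255,148,0))
print("tongs",P(391,185,.005),P(419,238,.005))
s=state();r=R.from_rotvec(s["ee_rot"]).as_matrix();print(r)
for n,p in dict(tcp=s["tcp_pos"]).items():print(w2p("top",p),w2p("side",p))
t=cv2.imread("pics/top0.png");d=cv2.imread("pics/side0.png")
a=np.hstack([crop(d,270,160,80,50,5),crop(d,272,205,80,50,5)])
b=np.hstack([crop(t,380,178,50,65,5),crop(t,160,140,110,65,5)])
b=b[:, :800]
cv2.imwrite("pics/c2.png",np.vstack([a,b]))
```

```text
lid [0.4389 0.2633] bar [0.4284 0.2806] [0.448  0.2405]
purple [0.4356 0.1518]
ghost [0.439  0.2185]
can top neck [ 0.4363 -0.2173]
corners z60 [array([ 0.475 , -0.2083]), array([ 0.431 , -0.1759]), array([ 0.4413, -0.2566])] bottom corner z0 [ 0.399  -0.2255] left z0 [ 0.4274 -0.182 ]
wide front corners z40 [0.5302 0.1616] [0.5305 0.0403] backtop [0.6247 0.1617] [0.628  0.0453] base right back? [0.6225 0.0424]
small front [ 0.54   -0.0439] [ 0.5431 -0.1515] back [ 0.6315 -0.0433] [ 0.6347 -0.1502]
case front base? [0.6933 0.1137]
tongs [ 0.5777 -0.3494] [ 0.4034 -0.4421]
[[ 0.4267 -0.0007  0.9044]
 [-0.9044  0.0016  0.4267]
 [-0.0018 -1.      0.    ]]
[488.6592 281.9406] [261.2264 250.2944]
```

View pics/c2.png

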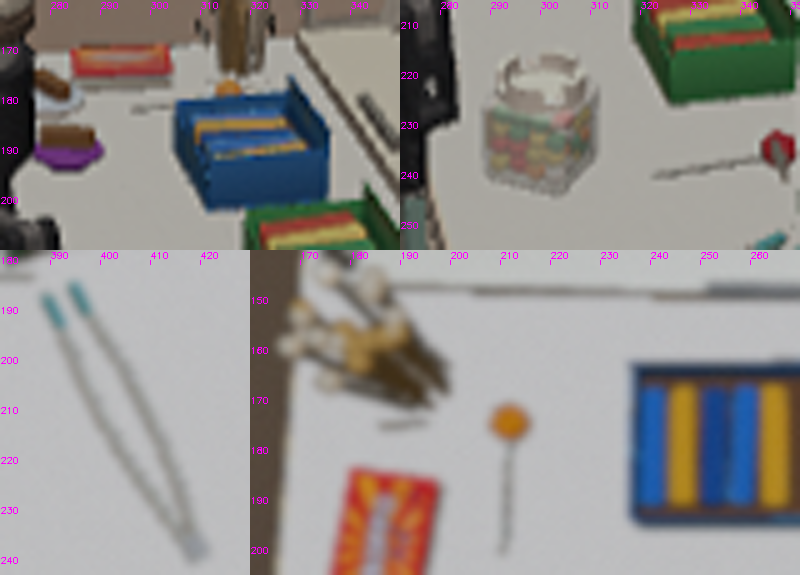

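The thing wanted: white/aluminium lid with a bar at top px (204,220). Look-alikes: purple lid (239,222), grey bell (538,240), and a faint clear square (219,222). I choose (204,220). The crop shows a pale metal disc with a wooden bar. For the cartons, blue (254,179) and green (316,178) stand before the fudge case; those at (503,197) and (497,155) are not meant. The canister is at (352,224), and its label is the dark strip at lower left, so its yaw is about -35°.

```bash
cat >> h.py <<'E'
def th(s): 
    m=R.from_rotvec(s["ee_rot"]).as_matrix();return np.degrees(np.arctan2(m[1,0],m[0,0]))
def go(wps,s=None):
    """wps: (x,y,z,theta_deg,closure,rows); prints rows in tool axes"""
    s=s or state();p=np.array(s["tcp_pos"]);a=th(s);print("now",p,"th %.1f"%a,"w %.4f"%s["grip_width"],"F",np.array(s["contact_force"]),"t",s["t"],"q",np.array(s["joint_positions"]))
    for x,y,z,t,c,n in wps:
        d=(np.array([x,y,z])-p)/n;da=(t-a)/n
        for i in range(n):
            r=np.radians(a);k=[c,d[0]*np.cos(r)+d[1]*np.sin(r),-d[2],-d[0]*np.sin(r)+d[1]*np.cos(r),-da]
            print([round(k[0],2)]+[round(v,4) for v in k[1:4]]+[round(k[4],2)],end=",");a+=da
        p=np.array([x,y,z]);print()
E
python3 - <<'E'
from h import *
go([(.45,-.25,.2,-25,0,9),(.4385,.262,.2,26,0,12)])
E
```

```text
now [ 0.277  -0.5873  0.2034] th -64.7 w 0.0850 F [ 0.4153  0.4319 -0.2798] t 0.1 q [ 1.3932  0.5018 -0.4268  1.5514  0.2208  1.1383 -0.2103]
[0, np.float64(-0.0257), np.float64(0.0004), np.float64(0.0334), np.float64(-4.42)],[0, np.float64(-0.023), np.float64(0.0004), np.float64(0.0353), np.float64(-4.42)],[0, np.float64(-0.0203), np.float64(0.0004), np.float64(0.0369), np.float64(-4.42)],[0, np.float64(-0.0174), np.float64(0.0004), np.float64(0.0384), np.float64(-4.42)],[0, np.float64(-0.0144), np.float64(0.0004), np.float64(0.0396), np.float64(-4.42)],[0, np.float64(-0.0113), np.float64(0.0004), np.float64(0.0406), np.float64(-4.42)],[0, np.float64(-0.0081), np.float64(0.0004), np.float64(0.0413), np.float64(-4.42)],[0, np.float64(-0.0049), np.float64(0.0004), np.float64(0.0418), np.float64(-4.42)],[0, np.float64(-0.0017), np.float64(0.0004), np.float64(0.0421), np.float64(-4.42)],
[0, np.float64(-0.0189), np.float64(-0.0), np.float64(0.0383), np.float64(-4.25)],[0, np.float64(-0.016), np.float64(-0.0), np.float64(0.0396), np.float64(-4.25)],[0, np.float64(-0.013), np.float64(-0.0), np.float64(0.0406), np.float64(-4.25)],[0, np.float64(-0.01), np.float64(-0.0), np.float64(0.0415), np.float64(-4.25)],[0, np.float64(-0.0069), np.float64(-0.0), np.float64(0.0421), np.float64(-4.25)],[0, np.float64(-0.0037), np.float64(-0.0), np.float64(0.0425), np.float64(-4.25)],[0, np.float64(-0.0006), np.float64(-0.0), np.float64(0.0427), np.float64(-4.25)],[0, np.float64(0.0026), np.float64(-0.0), np.float64(0.0426), np.float64(-4.25)],[0, np.float64(0.0057), np.float64(-0.0), np.float64(0.0423), np.float64(-4.25)],[0, np.float64(0.0088), np.float64(-0.0), np.float64(0.0418), np.float64(-4.25)],[0, np.float64(0.0119), np.float64(-0.0), np.float64(0.041), np.float64(-4.25)],[0, np.float64(0.0149), np.float64(-0.0), np.float64(0.04), np.float64(-4.25)],
```

{"fn": "carry_out", "kwargs": {"plan": [[0,-0.026,0,0.033,-4.4],[0,-0.023,0,0.035,-4.4],[0,-0.02,0,0.037,-4.4],[0,-0.017,0,0.038,-4.4],[0,-0.014,0,0.04,-4.4],[0,-0.011,0,0.041,-4.4],[0,-0.008,0,0.041,-4.4],[0,-0.005,0,0.042,-4.4],[0,-0.002,0,0.042,-4.4]]}}

```text
t: 1.0
tcp_pos: [0.4462, -0.244, 0.1986]
ee_rot: [-1.543, 0.341, -0.33]
contact_force: [-0.0, -0.5, -1.3]
grip_width: 0.0855
```

```bash
sed -i 's/round(v,4) for/float(round(v,3)) for/; s/\[round(k\[4\],2)\]/[float(round(k[4],1))]/' h.py
python3 - <<'E'
from h import *
go([(.4385,.262,.17,26,0,12)])
E
```

```text
now [ 0.4462 -0.244   0.1986] th -24.5 w 0.0855 F [-0.0343 -0.5097 -1.2881] t 1.0 q [ 1.0674  0.3046 -0.733   1.8932  0.2348  1.0389 -0.1924]
[0, -0.018, 0.002, 0.038, -4.2],[0, -0.015, 0.002, 0.039, -4.2],[0, -0.012, 0.002, 0.04, -4.2],[0, -0.009, 0.002, 0.041, -4.2],[0, -0.006, 0.002, 0.042, -4.2],[0, -0.003, 0.002, 0.042, -4.2],[0, -0.0, 0.002, 0.042, -4.2],[0, 0.003, 0.002, 0.042, -4.2],[0, 0.006, 0.002, 0.042, -4.2],[0, 0.009, 0.002, 0.041, -4.2],[0, 0.012, 0.002, 0.04, -4.2],[0, 0.015, 0.002, 0.039, -4.2],
```

{"fn": "carry_out", "kwargs": {"plan": [[0,-0.018,0.002,0.038,-4.2],[0,-0.015,0.002,0.039,-4.2],[0,-0.012,0.002,0.04,-4.2],[0,-0.009,0.002,0.041,-4.2],[0,-0.006,0.002,0.042,-4.2],[0,-0.003,0.002,0.042,-4.2],[0,0,0.002,0.042,-4.2],[0,0.003,0.002,0.042,-4.2],[0,0.006,0.002,0.042,-4.2],[0,0.009,0.002,0.041,-4.2],[0,0.012,0.002,0.04,-4.2],[0,0.015,0.002,0.039,-4.2]]}}

```text
t: 2.2
tcp_pos: [0.4289, 0.2783, 0.174]
ee_rot: [-1.536, -0.378, 0.385]
contact_force: [0.9, 0.2, -0.4]
grip_width: 0.0852
```

Run:
```python
from h import *
go([(.4385,.262,.15,26,0,2)])
t=grab_frame("top")[:,:,::-1].copy();d=grab_frame("side")[:,:,::-1].copy()
cv2.imwrite("pics/t1.png",t);cv2.imwrite("pics/s1.png",d)
s=state();print(w2p("top",s["tcp_pos"]),w2p("side",s["tcp_pos"]),w2p("side",(.4385,.262,.026)))
cv2.imwrite("pics/c3.png",np.hstack([crop(t,180,170,80,80,5),crop(d,230,130,80,80,5)]))
```

```text
now [0.4289 0.2783 0.174 ] th 27.9 w 0.0852 F [ 0.935   0.2121 -0.4423] t 2.2 q [ 0.2145  0.4502 -1.0472  1.909   0.4476  1.0454 -0.537 ]
[0, 0.0, 0.012, -0.009, 0.9],[0, 0.001, 0.012, -0.009, 0.9],
[182.0297 219.8858] [275.1495 142.5738] [279.3165 176.8216]
```

View pics/c3.png

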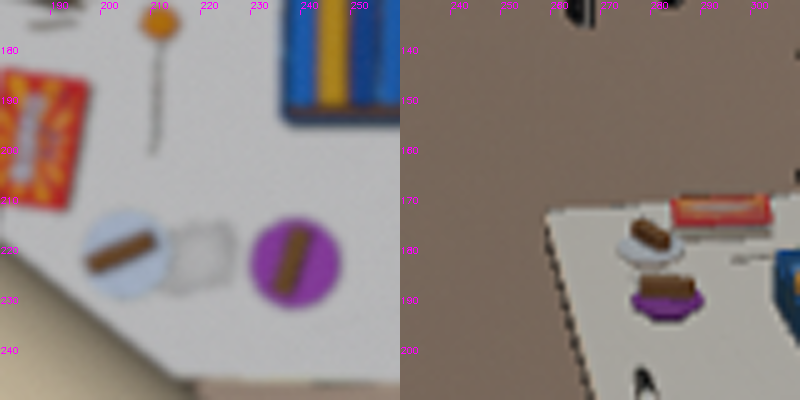

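{"fn": "carry_out", "kwargs": {"plan": [[0.5,0,0.012,-0.009,0.9],[0.5,0.001,0.012,-0.009,0.9],[0.5,0,0.035,0,0],[0.5,0,0.035,0,0],[0.5,0,0.015,0,0],[0.5,0,0,0,0]]}}

```text
t: 2.9
tcp_pos: [0.4385, 0.2571, 0.0572]
ee_rot: [-1.543, -0.345, 0.356]
contact_force: [-0.3, -0.2, -0.2]
grip_width: 0.0427
```

Run:
```python
from h import *
go([(.4385,.262,.021,26,.5,3)])
```

```text
now [0.4385 0.2571 0.0572] th 25.6 w 0.0427 F [-0.3408 -0.2054 -0.1569] t 2.9 q [ 0.1208  0.6026 -0.8856  1.9993  0.6242  0.8435 -0.6719]
[0.5, 0.001, 0.012, 0.001, -0.1],[0.5, 0.001, 0.012, 0.001, -0.1],[0.5, 0.001, 0.012, 0.001, -0.1],
```

{"fn": "carry_out", "kwargs": {"plan": [[0.5,0.001,0.013,0.002,0],[0.5,0.001,0.012,0.002,0],[0.5,0,0.011,0.001,0],[0.5,0,0,0,0],[1,0,0,0,0],[1,0,0,0,0],[1,0,0,0,0],[1,0,0,0,0],[1,0,0,0,0]], "squeeze": 50}}

```text
t: 3.8
tcp_pos: [0.4416, 0.2632, 0.0221]
ee_rot: [-1.542, -0.347, 0.348]
contact_force: [-0.5, -0.3, -0.2]
grip_width: 0.0003
```

Run:
```python
from h import *
t=grab_frame("top")[:,:,::-1].copy();d=grab_frame("side")[:,:,::-1].copy()
cv2.imwrite("pics/t2.png",t);cv2.imwrite("pics/s2.png",d)
s=state();print(s["grip_width"],w2p("top",s["tcp_pos"]),w2p("side",s["tcp_pos"]))
cv2.imwrite("pics/c4.png",np.hstack([crop(t,180,170,80,80,5),crop(d,230,130,80,80,5)]))
```

```text
-0.0002519205332045598 [204.2928 219.7473] [279.9956 177.5173]
```

View pics/c4.png

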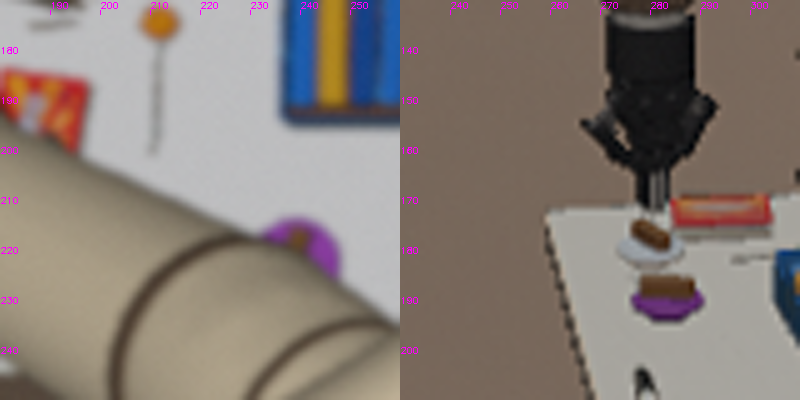

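Run:
```python
from h import *
s=state();p=np.array(s["tcp_pos"])
for dz in(0,.01,.02,.025,.03):print(dz,w2p("side",p+[0,0,dz]))
for dy in(.02,.04,.06):print(dy,w2p("side",p+[0,dy,0]))
for (a,b) in(((.277,-.587,.203),0),):
  for dz in(0,.013,.035):print(w2p("side",np.array(a)+[0,0,dz]))
d=cv2.imread("pics/side0.png");t=cv2.imread("pics/t1.png")
cv2.imwrite("pics/c5.png",np.hstack([crop(d,230,190,60,70,6),crop(t,140,190,70,70,6)]))
```

```text
0 [279.9956 177.5173]
0.01 [279.9569 175.3939]
0.02 [279.9179 173.2606]
0.025 [279.8984 172.1902]
0.03 [279.8788 171.1173]
0.02 [279.3394 175.7743]
0.04 [278.6955 174.0638]
0.06 [278.0636 172.3849]
[261.2302 250.3623]
[261.0293 245.6054]
[260.684  237.4309]
```

View pics/c5.png

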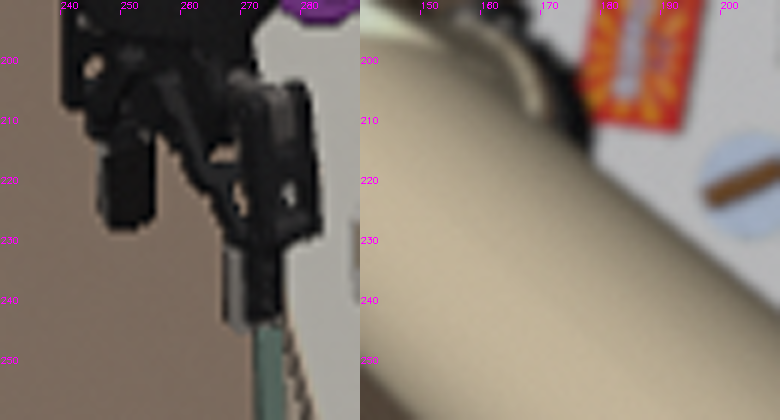

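The shut fingertips show at row 172, where the reported TCP projects to row 177.5. The starting picture is off the same way, so the real tips sit about 25 mm above the reported TCP. I'll descend that much more while watching the force.

{"fn": "carry_out", "kwargs": {"plan": [[0.5,0,0,0,0],[0.5,0,0,0,0],[0.5,0,0,0,0],[0.5,0,0,0,0],[0.5,0,0.008,0,0],[0.5,0,0.008,0,0],[0.5,0,0.005,0,0],[0.5,0,0,0,0]]}}

```text
t: 4.7
tcp_pos: [0.4414, 0.2626, -0.0012]
ee_rot: [-1.543, -0.346, 0.348]
contact_force: [-0.9, 0.1, 0.4]
grip_width: 0.0422
```

{"fn": "carry_out", "kwargs": {"plan": [[0.5,0,0.003,0,0],[0.8,0,0,0,0],[1,0,0,0,0],[1,0,0,0,0],[1,0,0,0,0],[1,0,0,0,0]], "squeeze": 50}}

```text
t: 5.3
tcp_pos: [0.4412, 0.2628, -0.0046]
ee_rot: [-1.543, -0.346, 0.349]
contact_force: [0.5, 0.2, -1.5]
grip_width: 0.0129
```

Run:
```python
from h import *
print(w2p("side",(.4363,-.2173,.076)),[w2p("side",(.4363+a,-.2173+b,.0)) for a,b in((.038,.008),(.007,-.043),(-.038,-.008))])
go([(.445,.262,.12,20,1,4),(.45,.0,.135,0,1,7),(.4363,-.2173,.135,-26,1,6)])
```

```text
[299.1224 218.2946] [array([309.5856, 235.8544]), array([303.5555, 244.5548]), array([288.3286, 240.4229])]
now [ 0.4412  0.2628 -0.0046] th 25.4 w 0.0129 F [ 0.5045  0.2257 -1.492 ] t 5.3 q [ 0.0343  0.6969 -0.7863  2.0129  0.7364  0.7416 -0.7676]
[1, 0.001, -0.031, -0.001, 1.3],[1, 0.001, -0.031, -0.001, 1.3],[1, 0.001, -0.031, -0.001, 1.3],[1, 0.001, -0.031, -0.001, 1.3],
[1, -0.012, -0.002, -0.035, 2.9],[1, -0.01, -0.002, -0.036, 2.9],[1, -0.009, -0.002, -0.036, 2.9],[1, -0.007, -0.002, -0.037, 2.9],[1, -0.005, -0.002, -0.037, 2.9],[1, -0.003, -0.002, -0.037, 2.9],[1, -0.001, -0.002, -0.037, 2.9],
[1, -0.002, -0.0, -0.036, 4.3],[1, 0.0, -0.0, -0.036, 4.3],[1, 0.003, -0.0, -0.036, 4.3],[1, 0.006, -0.0, -0.036, 4.3],[1, 0.009, -0.0, -0.035, 4.3],[1, 0.011, -0.0, -0.035, 4.3],
```

{"fn": "carry_out", "kwargs": {"plan": [[1,0.001,-0.031,-0.001,1.3],[1,0.001,-0.031,-0.001,1.3],[1,0.001,-0.031,-0.001,1.3],[1,0.001,-0.031,-0.001,1.3],[1,-0.012,-0.002,-0.035,2.9],[1,-0.01,-0.002,-0.036,2.9],[1,-0.009,-0.002,-0.036,2.9],[1,-0.007,-0.002,-0.037,2.9],[1,-0.005,-0.002,-0.037,2.9],[1,-0.003,-0.002,-0.037,2.9],[1,-0.001,-0.002,-0.037,2.9]]}}

```text
t: 6.4
tcp_pos: [0.4497, -0.0019, 0.1393]
ee_rot: [-1.568, 0.003, -0.005]
contact_force: [0.5, 1.2, -1.7]
grip_width: 0.0126
```

Run:
```python
from h import *
go([(.437,-.2175,.135,-26,1,7)])
```

```text
now [ 0.4497 -0.0019  0.1393] th -0.3 w 0.0126 F [ 0.4599  1.2267 -1.7341] t 6.4 q [ 0.7491  0.3201 -0.9199  2.0857  0.3269  0.883  -0.3626]
[1, -0.002, 0.001, -0.031, 3.7],[1, 0.0, 0.001, -0.031, 3.7],[1, 0.002, 0.001, -0.031, 3.7],[1, 0.004, 0.001, -0.031, 3.7],[1, 0.006, 0.001, -0.03, 3.7],[1, 0.008, 0.001, -0.03, 3.7],[1, 0.01, 0.001, -0.029, 3.7],
```

{"fn": "carry_out", "kwargs": {"plan": [[1,-0.002,0.001,-0.031,3.7],[1,0,0.001,-0.031,3.7],[1,0.002,0.001,-0.031,3.7],[1,0.004,0.001,-0.031,3.7],[1,0.006,0.001,-0.03,3.7],[1,0.008,0.001,-0.03,3.7],[1,0.01,0.001,-0.029,3.7],[1,0,0,0,0]]}}

```text
t: 7.2
tcp_pos: [0.4297, -0.2339, 0.133]
ee_rot: [-1.539, 0.378, -0.385]
contact_force: [-0.3, -0.2, -1.2]
grip_width: 0.0126
```

Run:
```python
from h import *
go([(.437,-.2175,.09,-26,1,2)])
t=grab_frame("top")[:,:,::-1].copy();d=grab_frame("side")[:,:,::-1].copy()
cv2.imwrite("pics/t3.png",t);cv2.imwrite("pics/s3.png",d)
cv2.imwrite("pics/c6.png",np.hstack([crop(t,320,190,70,70,5),crop(d,260,165,80,90,5)[:350]]))
```

```text
now [ 0.4297 -0.2339  0.133 ] th -27.9 w 0.0126 F [-0.3462 -0.1824 -1.1575] t 7.2 q [ 1.0457  0.3527 -0.7105  2.0096  0.2992  0.878  -0.3138]
[1, -0.001, 0.022, 0.009, -0.9],[1, -0.0, 0.022, 0.009, -0.9],
```

View pics/c6.png

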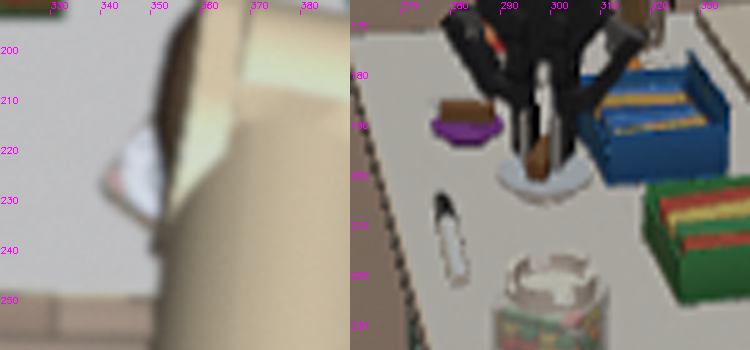

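Run:
```python
from h import *
s=state();p=np.array(s["tcp_pos"])
print("disc pred",w2p("side",p+[0,0,.0216]),"mouth pred",w2p("side",(.437,-.2175,.076)))
for a in(.44,.444):
  for b in(-.2175,-.225):print(a,b,w2p("side",(a,b,.076)),w2p("top",(a,b,.076)))
d=cv2.imread("pics/s3.png");g=cv2.cvtColor(d[212:230,284:316],6);print(g)
```

```text
disc pred [298.0913 198.498 ] mouth pred [299.342  218.3045]
0.44 -0.2175 [300.2353 218.2257] [352.573  223.1189]
0.44 -0.225 [300.66   219.2923] [354.9657 223.1883]
0.444 -0.2175 [301.4251 218.1208] [352.5954 221.8457]
0.444 -0.225 [301.8552 219.1862] [354.9871 221.915 ]
[[166 165 165 165 164 164 165 165 164 165 165 165 165 165 165 165 166 165
  165 165 165 165 165 165 165 166 165 165 165 165 164 165]
 [165 165 165 165 165 164 165 164 165 165 165 165 165 165 164 165 165 165
  165 165 166 165 164 165 166 166 165 165 165 165 165 165]
 [165 164 164 165 165 165 165 164 164 164 165 166 165 165 166 167 167 167
  166 169 169 167 165 165 165 166 165 165 165 165 166 165]
 [165 165 164 165 165 165 165 164 164 167 171 165 165 165 165 166 162 162
  161 167 169 169 170 163 165 165 165 165 165 165 166 165]
 [165 165 164 165 165 164 164 164 169 171 168 144 164 163 165 160 136 132
  131 127 133 154 165 152 164 165 165 165 165 165 165 165]
 [163 165 164 165 165 165 165 168 181 155 111 112 165 160 163 161 138 135
  133 131 126 116 113 138 165 165 165 165 165 165 165 165]
 [164 166 165 165 165 165 165
[... 867 characters left out ...]
9 113 152 130 124 164 166 165 165]
 [165 165 164 166 163 160 165 158 141 125 123 128 133 134 135 134 143 171
  172 170 160 126 118 117 129 128 113 124 164 166 165 165]
 [165 165 165 166 152 150 143 142 148 139 129 131 135 133 135 134 134 135
  136 143 131 127 126 135 121 104 112 130 164 166 165 165]
 [165 165 165 166 139 121 109 118 127 130 130 133 139 135 138 141 142 150
  148 145 144 146 137 123 108 106 110 141 165 166 165 165]
 [165 165 166 168 142 111 101 103 103 105 109 118 124 128 138 150 154 156
  153 147 142 132 108 102 104  98 103 137 164 166 165 164]
 [165 165 165 168 143 111 108 113 107 106 100 102 103 100 109 121 125 128
  139 138 134 106  92 108  91  94 110 139 165 165 165 164]]
```

{"fn": "carry_out", "kwargs": {"plan": [[1,-0.001,0.022,0.009,-0.9],[1,0,0.02,0.009,-0.9],[1,0,0,0,0]]}}

```text
t: 7.6
tcp_pos: [0.4394, -0.2091, 0.0912]
ee_rot: [-1.542, 0.342, -0.351]
contact_force: [-1.6, 1.2, -0.3]
grip_width: 0.0126
```

Run:
```python
from h import *
go([(.437,-.2175,.068,-26,1,4)])
```

```text
now [ 0.4394 -0.2091  0.0912] th -25.3 w 0.0126 F [-1.5757  1.2345 -0.2667] t 7.6 q [ 0.9712  0.4189 -0.6927  2.0473  0.3713  0.7937 -0.3839]
[1, 0.0, 0.006, -0.002, 0.2],[1, 0.0, 0.006, -0.002, 0.2],[1, 0.0, 0.006, -0.002, 0.2],[1, 0.0, 0.006, -0.002, 0.2],
```

{"fn": "carry_out", "kwargs": {"plan": [[1,0.001,0.006,-0.008,0],[1,0,0,0,0],[1,0,0,0,0]]}}

```text
t: 7.9
tcp_pos: [0.4376, -0.2158, 0.0863]
ee_rot: [-1.543, 0.338, -0.348]
contact_force: [0.3, -1.1, -0.8]
grip_width: 0.013
```

Run:
```python
from h import *
go([(.437,-.2175,.068,-26,1,3)])
```

```text
now [ 0.4376 -0.2158  0.0863] th -25.1 w 0.0130 F [ 0.3103 -1.0547 -0.8487] t 7.9 q [ 0.9791  0.4283 -0.6865  2.0481  0.3801  0.7842 -0.3726]
[1, 0.0, 0.006, -0.001, 0.3],[1, 0.0, 0.006, -0.001, 0.3],[1, 0.0, 0.006, -0.001, 0.3],
```

{"fn": "carry_out", "kwargs": {"plan": [[1,0,0.007,-0.001,0],[1,0,0.006,-0.001,0],[1,0,0.004,0,0],[1,0,0.003,0,0],[1,0,0,0,0]]}}

```text
t: 8.4
tcp_pos: [0.4372, -0.2194, 0.0658]
ee_rot: [-1.544, 0.338, -0.352]
contact_force: [-1.0, 0.1, -0.8]
grip_width: 0.0124
```

{"fn": "carry_out", "kwargs": {"plan": [[1,0,0.002,0,0],[1,0,0.001,0,0],[1,0,0,0,0]]}}

```text
t: 8.7
tcp_pos: [0.4376, -0.2196, 0.0654]
ee_rot: [-1.547, 0.338, -0.351]
contact_force: [-0.8, 0.7, -0.3]
grip_width: 0.0128
```

{"fn": "carry_out", "kwargs": {"plan": [[1,0,0.001,0,-6],[1,0,0.001,0,-6],[1,0,0.001,0,-6],[1,0,0.001,0,-6],[1,0,0.001,0,-6]]}}

```text
t: 9.2
tcp_pos: [0.439, -0.2209, 0.0619]
ee_rot: [-1.579, -0.088, 0.074]
contact_force: [0.0, 0.3, 1.3]
grip_width: 0.0127
```

{"fn": "carry_out", "kwargs": {"plan": [[1,0,0.002,0,-2],[1,0,0.002,0,-2],[1,0,0.002,0,-2],[1,0,0,0,0]]}}

```text
t: 9.6
tcp_pos: [0.4406, -0.2219, 0.0597]
ee_rot: [-1.578, -0.174, 0.161]
contact_force: [-1.6, 0.3, -2.9]
grip_width: 0.0127
```

Run:
```python
from h import *
go([])
d=grab_frame("side")[:,:,::-1].copy();cv2.imwrite("pics/s4.png",d)
s=state();p=np.array(s["tcp_pos"]);print(w2p("side",p+[0,0,.0216]),[w2p("side",(.4372,-.2175,z)) for z in(.087,.081)])
cv2.imwrite("pics/c7.png",crop(d,270,175,60,80,8)[:600])
```

```text
now [ 0.4406 -0.2219  0.0597] th 12.2 w 0.0127 F [-1.6428  0.3129 -2.8747] t 9.6 q [ 1.0598  0.5217 -0.797   2.0545  0.5511  0.7704  0.1365]
[300.6955 217.457 ] [array([299.4111, 215.3536]), array([299.4059, 216.9628])]
```

View pics/c7.png

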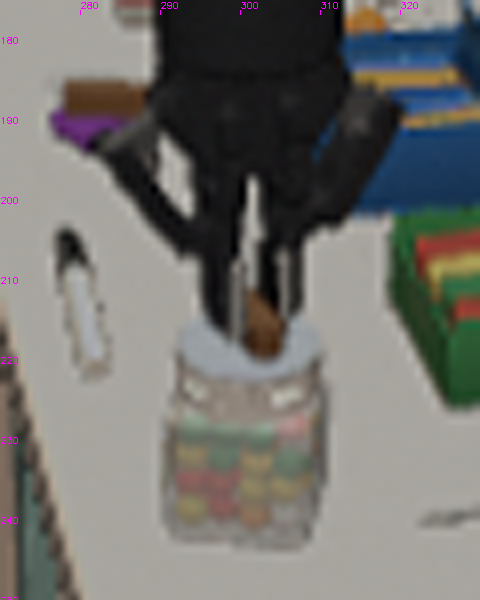

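{"fn": "carry_out", "kwargs": {"plan": [[1,0,0.002,0,0],[1,0,0.002,0,0],[1,0,0,0,0]]}}

```text
t: 9.95
tcp_pos: [0.4407, -0.2221, 0.0597]
ee_rot: [-1.582, -0.171, 0.162]
contact_force: [-1.0, 1.2, -2.3]
grip_width: 0.0126
```

{"fn": "carry_out", "kwargs": {"plan": [[0.4,0,0,0,0],[0.4,0,0,0,0],[0.3,0,0,0,0],[0.3,0,0,0,0],[0.3,0,-0.04,0,0],[0.3,0,-0.045,0,0],[0.2,0,-0.045,0,0],[0,0,0,0,0]]}}

```text
t: 10.75
tcp_pos: [0.4394, -0.2189, 0.1909]
ee_rot: [-1.576, -0.17, 0.165]
contact_force: [0.8, -0.1, -0.4]
grip_width: 0.0808
```

Run:
```python
from h import *
go([(.36,-.46,.20,-30,0,7)])
```

```text
now [ 0.4394 -0.2189  0.1909] th 12.2 w 0.0808 F [ 0.7942 -0.1357 -0.3577] t 10.75 q [ 1.2163  0.3244 -0.9579  1.9511  0.3227  1.0157  0.3242]
[0, -0.018, -0.001, -0.031, 6.0],[0, -0.015, -0.001, -0.033, 6.0],[0, -0.011, -0.001, -0.034, 6.0],[0, -0.008, -0.001, -0.035, 6.0],[0, -0.004, -0.001, -0.036, 6.0],[0, -0.0, -0.001, -0.036, 6.0],[0, 0.004, -0.001, -0.036, 6.0],
```

{"fn": "carry_out", "kwargs": {"plan": [[0,-0.018,0,-0.031,6],[0,-0.015,0,-0.033,6],[0,-0.011,0,-0.034,6],[0,-0.008,0,-0.035,6],[0,-0.004,0,-0.036,6],[0,0,0,-0.036,6],[0,0,0,0,0]]}}

```text
t: 11.45
tcp_pos: [0.3682, -0.4317, 0.192]
ee_rot: [-1.556, 0.337, -0.351]
contact_force: [-0.5, 0.3, -0.6]
grip_width: 0.0857
```

Run:
```python
from h import *
go([])
t=grab_frame("top")[:,:,::-1].copy();d=grab_frame("side")[:,:,::-1].copy()
cv2.imwrite("pics/t5.png",t);cv2.imwrite("pics/s5.png",d)
cv2.imwrite("pics/c8.png",np.hstack([crop(t,330,200,48,50,8),crop(d,278,200,48,50,8)]))
```

```text
now [ 0.3682 -0.4317  0.192 ] th -25.1 w 0.0857 F [-0.5239  0.2914 -0.6117] t 11.45 q [ 1.3771  0.4094 -0.7126  1.7821  0.3126  1.0498  0.1126]
```

View pics/c8.png

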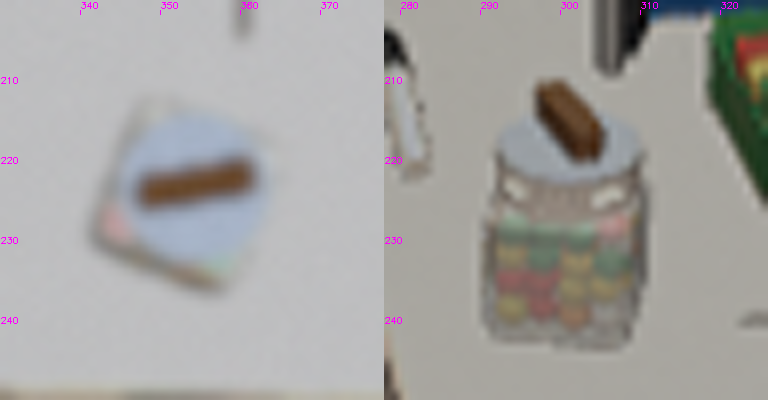

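```bash
cat > fit.py <<'E'
from h import *
from scipy.optimize import minimize
def sil(n,pts,box,S=8):
    x0,y0,w,h=box;q=np.array([w2p(n,p) for p in pts])
    q=((q-[x0,y0]+.5)*S*16-8).astype(np.int32)
    m=np.zeros((h*S,w*S),np.uint8);cv2.fillConvexPoly(m,cv2.convexHull(q),255,shift=4)
    return cv2.resize(m,(w,h),interpolation=cv2.INTER_AREA)/255.
def pts(x,y,a,D,W,zf,zb):
    c,s=np.cos(a),np.sin(a)
    return [(x+c*u-s*v,y+s*u+c*v,z) for u,z in((-D/2,0),(-D/2,zf),(D/2,0),(D/2,zb)) for v in(-W/2,W/2)]
def soft(im,box):
    x0,y0,w,h=box;a=im[y0:y0+h,x0:x0+w].astype(float)
    bg=np.median(a.reshape(-1,3),axis=0) if w*h==0 else np.array([190,190,190.])
    k=im.reshape(-1,3);return a
def fit(views,x0,dims):
    D,W,zf,zb=dims
    M=[]
    for n,im,box in views:
        b=box;a=im[b[1]:b[1]+b[3],b[0]:b[0]+b[2]].astype(float)
        bg=np.median(np.vstack([a[0],a[-1],a[:,0],a[:,-1]]),axis=0)
        M.append((n,b,np.clip(np.linalg.norm(a-bg,axis=2)/60,0,1)))
    f=lambda v:sum(((sil(n,pts(v[0],v[1],v[2],D,W,zf,zb),b)-m)**2).sum() for n,b,m in M)
    r=minimize(f,x0,method="Nelder-Mead",options=dict(initial_simplex=np.array([x0,*[np.array(x0)+e for e in np.diag([.004,.004,.04])]]),xatol=1e-5,fatol=1e-3))
    return r.x,r.fun
E
python3 - <<'E'
from fit import *
print("disc",p2w("top",354,222.5,.081)[:2],"bar",p2w("top",354,222.9,.099)[:2],"side disc",p2w("side",300,217.5,.081)[:2])
t=cv2.imread("pics/top0.png");d=cv2.imread("pics/side0.png")
bw=("top",t,(228,155,54,46));bs=("top",t,(291,155,50,46))
for zf in(.04,.048):
    print("wide top",fit([bw],[.578,.102,.02],(.1,.12,zf,.064)))
    print("small top",fit([bs],[.587,-.097,.02],(.095,.11,zf-.003,.06)))
sb=("side",d,(316,194,40,34))
print("small side",fit([sb],[.587,-.097,.02],(.095,.11,.037,.06)))
print("both",fit([sb,bs],[.587,-.097,.02],(.095,.11,.04,.06)))
E
```

```text
disc [ 0.4416 -0.2215] bar [ 0.4388 -0.2201] side disc [ 0.4384 -0.2215]
wide top (array([0.5805, 0.1039, 0.0288]), np.float64(58.10245240434941))
small top (array([ 0.589 , -0.098 ,  0.0292]), np.float64(47.0414948671031))
wide top (array([0.5807, 0.1035, 0.0252]), np.float64(50.432168411208565))Traceback (most recent call last):
  File "<stdin>", line 7, in <module>
  File "fit.py", line 23, in fit
    r=minimize(f,x0,method="Nelder-Mead",options=dict(initial_simplex=np.array([x0,*[np.array(x0)+e for e in np.diag([.004,.004,.04])]]),xatol=1e-5,fatol=1e-3))
    res = _minimize_neldermead(fun, x0, args, callback, bounds=bounds,
                               **options)
    fsim[j] = func(sim[j])
              ~~~~^^^^^^^^
    fx = function(np.copy(x), *(wrapper_args + args))
  File "fit.py", line 22, in <lambda>
    f=lambda v:sum(((sil(n,pts(v[0],v[1],v[2],D,W,zf,zb),b)-m)**2).sum() for n,b,m in M)
               ~~~^^^^^^^^^^^^^^^^^^^^^^^^^^^^^^^^^^^^^^^^^^^^^^^^^^^^^^^^^^^^^^^^^^^^^^
  File "fit.py", line 22, in <genexpr>
    f=lambda v:sum(((sil(n,pts(v[0],v[1],v[2],D,W,zf,zb),b)-m)**2).sum() for n,b,m in M)
                     ~~~^^^^^^^^^^^^^^^^^^^^^^^^^^^^^^^^^^^
  File "fit.py", line 4, in sil
    x0,y0,w,h=box;q=np.array([w2p(n,p) for p in pts])
                              ~~~^^^^^
  File "h.py", line 6, in w2p
    c=camera_info(n);T=np.linalg.inv(c["T"]);q=T[:3,:3]@np.array(p,float)+T[:3,3];q=c["K"]@q;return q[:2]/q[2]
ValueError: time passes only in moves, steps and waits
```

```bash
sed -i 's/^np.set_print/import functools\ncamera_info=functools.lru_cache(camera_info)\nnp.set_print/' h.py
python3 - <<'E'
from fit import *
t=cv2.imread("pics/top0.png");d=cv2.imread("pics/side0.png")
bw=("top",t,(228,155,54,46));bs=("top",t,(291,155,50,46))
print("small top",fit([bs],[.587,-.097,.02],(.095,.11,.045,.06)))
sb=("side",d,(316,194,40,34))
print("small side",fit([sb],[.587,-.097,.02],(.095,.11,.037,.06)))
wb=("side",d,(301,170,38,29))
print("wide side",fit([wb],[.58,.104,.02],(.1,.12,.040,.064)))
go([(.4406,-.2219,.12,-23,0,6)])
E
```

```text
small top (array([ 0.5886, -0.0983,  0.0288]), np.float64(42.09080092580275))
small side (array([ 0.5958, -0.0991,  0.217 ]), np.float64(277.6554086783254))
wide side (array([0.5809, 0.1141, 0.0801]), np.float64(156.76853189713435))
now [ 0.371  -0.4264  0.1921] th -24.6 w 0.0853 F [ 0.8338  0.4333 -0.2984] t 11.55 q [ 1.3746  0.4078 -0.7186  1.7857  0.3102  1.0499  0.114 ]
[0, -0.004, 0.012, 0.036, -0.3],[0, -0.003, 0.012, 0.036, -0.3],[0, -0.003, 0.012, 0.036, -0.3],[0, -0.003, 0.012, 0.036, -0.3],[0, -0.003, 0.012, 0.036, -0.3],[0, -0.003, 0.012, 0.036, -0.3],
```

{"fn": "carry_out", "kwargs": {"plan": [[0,-0.004,0.012,0.036,0],[0,-0.003,0.012,0.036,-0.3],[0,-0.003,0.012,0.036,-0.3],[0,-0.003,0.012,0.036,-0.3],[0,-0.003,0.012,0.036,-0.3],[0,-0.003,0.006,0.03,-0.3],[0,0,0,0,0],[0,0,0,0,0]]}}

```text
t: 12.35
tcp_pos: [0.4432, -0.2074, 0.1209]
ee_rot: [-1.555, 0.289, -0.304]
contact_force: [-0.6, -0.3, 0.5]
grip_width: 0.0856
```

Run:
```python
from h import *
go([(.4406,-.2219,.11,-23,0,2)])
```

```text
now [ 0.4432 -0.2074  0.1209] th -21.7 w 0.0856 F [-0.634  -0.3408  0.5398] t 12.35 q [ 1.0369  0.3887 -0.7801  2.0229  0.3652  0.8586 -0.3243]
[0, 0.001, 0.005, -0.007, 0.7],[0, 0.002, 0.005, -0.007, 0.7],
```

{"fn": "carry_out", "kwargs": {"plan": [[0,0.001,0.005,-0.007,0.7],[0,0.001,0.005,-0.006,0.5],[0,0,0,0,0],[0,0,0.02,0,0],[0,0,0.02,0,0],[0,0,0.015,0,0],[0,0,0.01,0,0],[0,0,0,0,0]]}}

```text
t: 13.15
tcp_pos: [0.4395, -0.229, 0.043]
ee_rot: [-1.555, 0.313, -0.332]
contact_force: [0.0, 1.0, -0.5]
grip_width: 0.0855
```

Run:
```python
from h import *
go([(.4406,-.2219,.006,-23,0,4)]);print(R.from_rotvec(state()["ee_rot"]).as_matrix()[:,1])
```

```text
now [ 0.4395 -0.229   0.043 ] th -23.5 w 0.0855 F [ 0.0345  0.9681 -0.5034] t 13.15 q [ 0.9749  0.5186 -0.6708  2.0584  0.5     0.7132 -0.427 ]
[0, -0.0, 0.009, 0.002, -0.1],[0, -0.0, 0.009, 0.002, -0.1],[0, -0.0, 0.009, 0.002, -0.1],[0, -0.0, 0.009, 0.002, -0.1],
[ 0.0097 -0.0101 -0.9999]
```

{"fn": "carry_out", "kwargs": {"plan": [[0,0,0.009,0.003,0],[0,0,0.009,0.003,0],[0,0,0.009,0.001,0],[0,0,0.007,0,0],[0,0,0,0,0]]}}

```text
t: 13.65
tcp_pos: [0.4443, -0.2228, 0.0073]
ee_rot: [-1.555, 0.312, -0.333]
contact_force: [-0.4, -0.2, 0.0]
grip_width: 0.0852
```

{"fn": "carry_out", "kwargs": {"plan": [[0.2,0,0,0,0],[0.3,0,0,0,0],[0.4,0,0,0,0],[0.5,0,0,0,0],[0.5,0,0,0,0],[0.5,0,0,0,0]], "squeeze": 45}}

```text
t: 14.25
tcp_pos: [0.4425, -0.2219, 0.0073]
ee_rot: [-1.555, 0.314, -0.33]
contact_force: [0.4, 0.8, -1.8]
grip_width: 0.0614
```

Run:
```python
from h import *
go([(.4425,-.2219,.092,-23.3,1,5),(.47,-.08,.092,-10,1,6),(.582,.0,.092,1.6,1,7)])
```

```text
now [ 0.4425 -0.2219  0.0073] th -23.5 w 0.0614 F [ 0.4314  0.7639 -1.7981] t 14.25 q [ 0.9144  0.5778 -0.6187  2.0713  0.5642  0.6484 -0.4965]
[1, -0.0, -0.017, 0.0, -0.0],[1, -0.0, -0.017, 0.0, -0.0],[1, -0.0, -0.017, 0.0, -0.0],[1, -0.0, -0.017, 0.0, -0.0],[1, -0.0, -0.017, 0.0, -0.0],
[1, -0.005, -0.0, 0.024, -2.2],[1, -0.004, -0.0, 0.024, -2.2],[1, -0.003, -0.0, 0.024, -2.2],[1, -0.002, -0.0, 0.024, -2.2],[1, -0.001, -0.0, 0.024, -2.2],[1, -0.001, -0.0, 0.024, -2.2],
[1, 0.014, -0.0, 0.014, -1.7],[1, 0.014, -0.0, 0.014, -1.7],[1, 0.015, -0.0, 0.013, -1.7],[1, 0.015, -0.0, 0.013, -1.7],[1, 0.015, -0.0, 0.012, -1.7],[1, 0.016, -0.0, 0.012, -1.7],[1, 0.016, -0.0, 0.011, -1.7],
```

{"fn": "carry_out", "kwargs": {"plan": [[0.5,0,-0.01,0,0],[0.5,0,-0.017,0,0],[0.5,0,-0.02,0,0],[0.5,0,-0.02,0,0],[0.5,0,-0.017,0,0],[0.5,-0.005,0,0.024,-2.2],[0.5,-0.004,0,0.024,-2.2],[0.5,-0.003,0,0.024,-2.2],[0.5,-0.002,0,0.024,-2.2],[0.5,-0.001,0,0.024,-2.2],[0.5,0,0,0.024,-2.2]]}}

```text
t: 15.35
tcp_pos: [0.4674, -0.0798, 0.0959]
ee_rot: [-1.578, 0.14, -0.145]
contact_force: [-0.1, -0.5, -5.7]
grip_width: 0.0613
```

Run:
```python
from h import *
go([(.582,.0,.095,1.6,.5,7)]);print(R.from_rotvec(state()["ee_rot"]).as_matrix()[:,1])
```

```text
now [ 0.4674 -0.0798  0.0959] th -10.4 w 0.0613 F [-0.1401 -0.492  -5.7436] t 15.35 q [ 0.7971  0.4287 -0.8268  2.0687  0.4484  0.8223 -0.4795]
[0.5, 0.014, 0.0, 0.014, -1.7],[0.5, 0.014, 0.0, 0.014, -1.7],[0.5, 0.015, 0.0, 0.013, -1.7],[0.5, 0.015, 0.0, 0.013, -1.7],[0.5, 0.016, 0.0, 0.012, -1.7],[0.5, 0.016, 0.0, 0.012, -1.7],[0.5, 0.016, 0.0, 0.011, -1.7],
[ 0.0021 -0.0125 -0.9999]
```

Held (5.7 N, about 0.5 kg).

{"fn": "carry_out", "kwargs": {"plan": [[0.5,0.014,0,0.014,-1.7],[0.5,0.014,0,0.014,-1.7],[0.5,0.015,0,0.013,-1.7],[0.5,0.015,0,0.013,-1.7],[0.5,0.016,0,0.01,-1.7],[0.5,0.016,0,0.006,-1.7],[0.5,0.012,0,0.003,-1],[0.5,0,0,0,0],[0.5,0,0,0,0]]}}

```text
t: 16.25
tcp_pos: [0.5751, -0.0093, 0.0965]
ee_rot: [-1.583, -0.019, 0.027]
contact_force: [-1.2, -0.2, -5.6]
grip_width: 0.0614
```

Run:
```python
from h import *
go([(.585,.0005,.092,1.6,.5,3)]);print(R.from_rotvec(state()["ee_rot"]).as_matrix()[:,1])
```

```text
now [ 0.5751 -0.0093  0.0965] th 1.7 w 0.0614 F [-1.1762 -0.1731 -5.5707] t 16.25 q [ 0.5761  0.6107 -0.8191  1.8186  0.5507  0.9613 -0.4552]
[0.5, 0.003, 0.001, 0.003, 0.0],[0.5, 0.003, 0.001, 0.003, 0.0],[0.5, 0.003, 0.001, 0.003, 0.0],
[-0.0049 -0.012  -0.9999]
```

{"fn": "carry_out", "kwargs": {"plan": [[0.5,0.004,0,0.004,0],[0.5,0.004,0,0.004,0],[0.5,0.002,0,0.002,0],[0.5,0,0,0,0],[0.5,0,0,0,0]]}}

```text
t: 16.75
tcp_pos: [0.5829, 0.0002, 0.0962]
ee_rot: [-1.584, -0.016, 0.028]
contact_force: [-0.6, -0.1, -5.7]
grip_width: 0.0612
```

Run:
```python
from fit import *
go([(.585,.0005,.055,1.6,.5,2)])
t=grab_frame("top")[:,:,::-1].copy();cv2.imwrite("pics/t6.png",t)
s=grab_frame("side")[:,:,::-1].copy();cv2.imwrite("pics/s6.png",s)
cv2.imwrite("pics/c9.png",np.hstack([crop(t,228,140,110,80,4)[:,:430],crop(s,290,140,74,80,4)]))
```

```text
now [0.5829 0.0002 0.0962] th 1.6 w 0.0612 F [-0.6051 -0.0761 -5.6777] t 16.75 q [ 0.5491  0.6241 -0.8137  1.7966  0.5549  0.9739 -0.4728]
[0.5, 0.001, 0.021, 0.0, -0.0],[0.5, 0.001, 0.021, 0.0, -0.0],
```

View pics/c9.png

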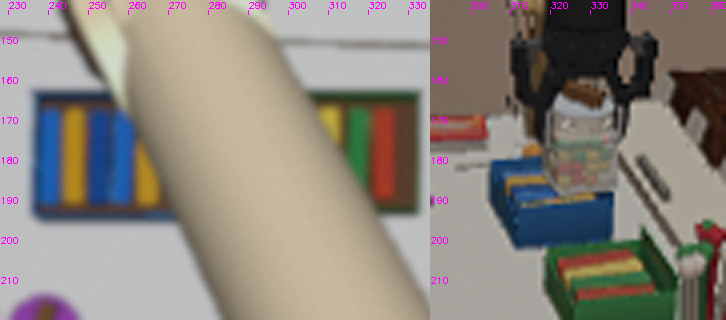

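The side view shows the canister held upright at (324,175) over the gap, with the fingers front and back. In the top view the arm hides it.

{"fn": "carry_out", "kwargs": {"plan": [[0.5,0.002,0.015,0,0],[0.5,0,0.02,0,0],[0.5,0,0.018,0,0],[0.5,0,0.01,0,0],[0.5,0,0.004,0,0],[0.5,0,0,0,0]]}}

```text
t: 17.45
tcp_pos: [0.5845, -0.0021, 0.0234]
ee_rot: [-1.585, -0.014, 0.027]
contact_force: [-0.8, -0.3, -5.2]
grip_width: 0.0611
```

Run:
```python
from h import *
go([(.585,.0005,.008,1.6,.5,3)]);print(R.from_rotvec(state()["ee_rot"]).as_matrix()[:,1])
```

```text
now [ 0.5845 -0.0021  0.0234] th 1.5 w 0.0611 F [-0.7791 -0.3415 -5.2429] t 17.45 q [ 0.497   0.7216 -0.7388  1.8253  0.6453  0.8622 -0.5374]
[0.5, 0.0, 0.005, 0.001, -0.0],[0.5, 0.0, 0.005, 0.001, -0.0],[0.5, 0.0, 0.005, 0.001, -0.0],
[-0.008  -0.0142 -0.9999]
```

{"fn": "carry_out", "kwargs": {"plan": [[0.5,0,0.003,0.002,0],[0.5,0,0.005,0.001,0],[0.5,0,0.003,0,0],[0.5,0,0.002,0,0],[0.5,0,0.001,0,0],[0.5,0,0,0,0]]}}

```text
t: 18.05
tcp_pos: [0.5864, 0.0013, 0.0104]
ee_rot: [-1.585, -0.017, 0.024]
contact_force: [0.6, -0.2, -5.6]
grip_width: 0.0612
```

{"fn": "carry_out", "kwargs": {"plan": [[0.5,-0.001,0.001,-0.001,0],[0.5,0,0.001,0,0],[0.5,0,0.001,0,0],[0.5,0,0,0,0]]}}

```text
t: 18.45
tcp_pos: [0.5858, 0.0, 0.0079]
ee_rot: [-1.585, -0.018, 0.022]
contact_force: [0.3, 0.7, -4.5]
grip_width: 0.0613
```

{"fn": "carry_out", "kwargs": {"plan": [[0.5,0,0.001,0,0],[0.5,0,0.001,0,0],[0.5,0,0.001,0,0],[0.5,0,0,0,0]]}}

```text
t: 18.85
tcp_pos: [0.586, 0.0, 0.008]
ee_rot: [-1.587, -0.018, 0.022]
contact_force: [0.3, 0.4, -5.7]
grip_width: 0.0611
```

{"fn": "carry_out", "kwargs": {"plan": [[0.5,0,0.003,0,0],[0.5,0,0.003,0,0]]}}

```text
t: 19.05
tcp_pos: [0.586, -0.0003, 0.0072]
ee_rot: [-1.592, -0.018, 0.023]
contact_force: [-14.4, -1.6, 30.9]
grip_width: 0.0613
```

{"fn": "carry_out", "kwargs": {"plan": [[0.5,0,-0.001,0,0],[0.3,0,0,0,0],[0.2,0,0,0,0],[0.1,0,0,0,0],[0,0,0,0,0],[0,0,0,0,0]]}}

```text
t: 19.65
tcp_pos: [0.5893, 0.0004, 0.0096]
ee_rot: [-1.591, -0.023, 0.018]
contact_force: [0.4, -0.6, -0.0]
grip_width: 0.0856
```

{"fn": "carry_out", "kwargs": {"plan": [[0,0,-0.015,0,0],[0,0,-0.03,0,0],[0,0,-0.045,0,0],[0,0,-0.045,0,0],[0,0,-0.03,0,0],[0,0,0,0,0]]}}

```text
t: 20.25
tcp_pos: [0.5885, 0.0055, 0.1845]
ee_rot: [-1.589, -0.024, 0.021]
contact_force: [0.1, 0.8, 0.6]
grip_width: 0.0856
```

Run:
```python
from h import *
go([(.49,-.12,.19,-10,0,4),(.46,-.396,.17,-28,0,7)])
```

```text
now [0.5885 0.0055 0.1845] th 1.6 w 0.0856 F [0.0885 0.7976 0.58  ] t 20.25 q [ 0.5887  0.5233 -0.882   1.7225  0.4656  1.1152 -0.4118]
[0, -0.026, -0.001, -0.031, 2.9],[0, -0.024, -0.001, -0.032, 2.9],[0, -0.022, -0.001, -0.033, 2.9],[0, -0.021, -0.001, -0.034, 2.9],
[0, 0.003, 0.003, -0.04, 2.6],[0, 0.004, 0.003, -0.039, 2.6],[0, 0.006, 0.003, -0.039, 2.6],[0, 0.008, 0.003, -0.039, 2.6],[0, 0.01, 0.003, -0.038, 2.6],[0, 0.011, 0.003, -0.038, 2.6],[0, 0.013, 0.003, -0.037, 2.6],
```

{"fn": "carry_out", "kwargs": {"plan": [[0,-0.026,0,-0.031,2.9],[0,-0.024,0,-0.032,2.9],[0,-0.022,0,-0.033,2.9],[0,-0.021,0,-0.034,2.9],[0,0.003,0.003,-0.04,2.6],[0,0.004,0.003,-0.039,2.6],[0,0.006,0.003,-0.039,2.6],[0,0.008,0.003,-0.039,2.6],[0,0.01,0.003,-0.038,2.6],[0,0.011,0.003,-0.03,2.6],[0,0.01,0.003,-0.02,2.6],[0,0,0,0,0]]}}

```text
t: 21.45
tcp_pos: [0.4584, -0.3817, 0.173]
ee_rot: [-1.553, 0.389, -0.406]
contact_force: [-0.6, 0.1, -1.2]
grip_width: 0.0857
```

Run:
```python
from fit import *
go([(.4906,-.3958,.15,-28,.3,4)])
t=grab_frame("top")[:,:,::-1].copy();cv2.imwrite("pics/t7.png",t)
s=grab_frame("side")[:,:,::-1].copy();cv2.imwrite("pics/s7.png",s)
# cartons refit
print("wide",fit([("top",t,(228,155,54,46))],[.58,.104,.02],(.1,.12,.048,.064)))
t0=cv2.imread("pics/top0.png");print("changed px in carton box",(np.abs(t.astype(int)-t0)[155:201,228:345].max(2)>40).sum(0).tolist())
# tongs pixels from start pic
d=np.linalg.norm(t0[180:243,384:424].astype(float)-np.median(t0[180:243,384:424].reshape(-1,3),axis=0),axis=2)
v,u=np.nonzero(d>30);v=v+180;u=u+384
P=np.array([p2w("top",a,b,.006)[:2] for a,b in zip(u,v)])
r=cv2.minAreaRect((P*1000).astype(np.float32));print("tongs rect",r,len(P))
cv2.imwrite("pics/c10.png",np.hstack([crop(t,228,150,110,90,4)[:,:430],crop(s,290,150,74,90,4)]))
```

```text
now [ 0.4584 -0.3817  0.173 ] th -29.0 w 0.0857 F [-0.6381  0.0657 -1.166 ] t 21.45 q [ 1.1671  0.4808 -0.6925  1.7321  0.3663  1.0416 -0.1592]
[0.3, 0.009, 0.006, 0.001, -0.2],[0.3, 0.009, 0.006, 0.001, -0.2],[0.3, 0.009, 0.006, 0.001, -0.2],[0.3, 0.009, 0.006, 0.001, -0.2],
wide (array([0.5797, 0.1032, 0.0299]), np.float64(110.98503193098128))
changed px in carton box [0, 0, 0, 0, 0, 0, 0, 0, 0, 0, 0, 0, 0, 0, 0, 0, 0, 0, 0, 0, 0, 0, 0, 0, 0, 0, 0, 0, 0, 0, 0, 0, 0, 0, 0, 0, 0, 0, 0, 0, 0, 0, 0, 0, 0, 0, 0, 0, 0, 0, 1, 9, 11, 11, 12, 12, 12, 13, 13, 11, 12, 12, 12, 10, 8, 5, 4, 9, 1, 0, 0, 0, 0, 0, 0, 0, 0, 0, 0, 0, 0, 0, 0, 0, 0, 0, 0, 0, 0, 0, 0, 0, 0, 0, 0, 0, 0, 0, 0, 0, 0, 0, 0, 0, 0, 0, 0, 0, 0, 0, 0, 0, 0, 0, 0, 0, 0]
tongs rect ((498.9477844238281, -390.6134948730469), (228.4875946044922, 39.536170959472656), 27.61923599243164) 419
```

View pics/c10.png

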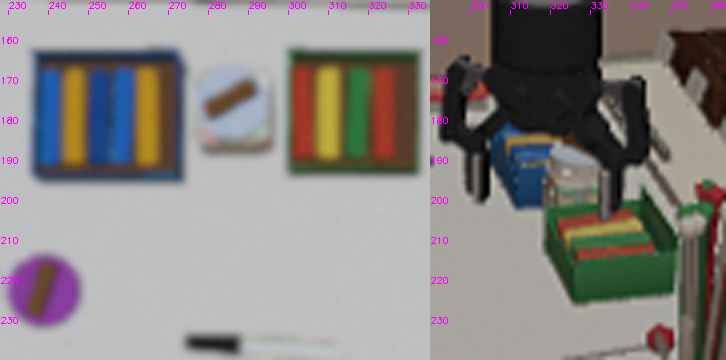

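Run:
```python
from fit import *
t0=cv2.imread("pics/top0.png");a=t0[178:246,382:426].astype(float)
d=np.linalg.norm(a-np.median(a.reshape(-1,3),axis=0),axis=2)
for th_ in(20,30,40):
    n,l,st,c=cv2.connectedComponentsWithStats((d>th_).astype(np.uint8),connectivity=8)
    for i in np.argsort(-st[1:,4])[:3]+1:
        v,u=np.nonzero(l==i);P=np.array([p2w("top",x+382,y+178,.006)[:2] for x,y in zip(u,v)])
        print(th_,st[i],cv2.minAreaRect((P*1000).astype(np.float32)))
go([(.4885,-.395,.12,-62,.3,5)])
```

```text
20 [  5   6  35  57 508] ((487.48699951171875, -396.30810546875), (205.717529296875, 42.17321014404297), 26.82756805419922)
20 [ 0  0 11  7 44] ((590.7943115234375, -335.7605895996094), (20.454816818237305, 34.01662826538086), 1.6632403135299683)
30 [  6   6  34  57 406] ((488.10992431640625, -395.99493408203125), (204.31967163085938, 39.177486419677734), 26.819299697875977)
30 [ 0  0 10  7 41] ((590.7455444335938, -334.0828552246094), (20.454816818237305, 30.659687042236328), 1.6632403135299683)
40 [  6   6  33  57 365] ((487.76092529296875, -395.334716796875), (201.50103759765625, 37.68410110473633), 26.819252014160156)
40 [ 0  0 10  6 33] ((592.4473876953125, -334.07061767578125), (17.05182647705078, 30.585359573364258), 1.6632401943206787)
now [ 0.4596 -0.3777  0.1733] th -28.6 w 0.0849 F [-0.1284  0.3068  0.6658] t 21.55 q [ 1.1653  0.479  -0.6964  1.7349  0.3648  1.0417 -0.1588]
[0.3, 0.007, 0.011, -0.0, 6.7],[0.3, 0.007, 0.011, 0.001, 6.7],[0.3, 0.007, 0.011, 0.001, 6.7],[0.3, 0.006, 0.011, 0.002, 6.7],[0.3, 0.006, 0.011, 0.003, 6.7],
```

{"fn": "carry_out", "kwargs": {"plan": [[0.4,0.007,0.011,0,6.9],[0.4,0.007,0.011,0.001,6.9],[0.4,0.006,0.011,0,6.9],[0.4,0.006,0.011,0,6.9],[0.4,0.004,0.011,0,6.9],[0.4,0,0,0,0],[0.4,0,0,0,0]]}}

```text
t: 22.25
tcp_pos: [0.4889, -0.3828, 0.1198]
ee_rot: [-1.402, 0.844, -0.869]
contact_force: [0.2, 0.5, -0.4]
grip_width: 0.0511
```

Run:
```python
from h import *
go([(.488,-.3957,.02,-63.2,.4,5)])
```

```text
now [ 0.4889 -0.3828  0.1198] th -63.0 w 0.0511 F [ 0.2357  0.4545 -0.4254] t 22.25 q [ 1.0107  0.5523 -0.53    1.7137  0.3397  0.9513 -0.7502]
[0.4, 0.002, 0.02, -0.001, 0.0],[0.4, 0.002, 0.02, -0.001, 0.0],[0.4, 0.002, 0.02, -0.001, 0.0],[0.4, 0.002, 0.02, -0.001, 0.0],[0.4, 0.002, 0.02, -0.001, 0.0],
```

{"fn": "carry_out", "kwargs": {"plan": [[0.4,0.004,0.02,-0.002,0],[0.4,0.003,0.025,-0.002,0],[0.4,0.002,0.03,-0.001,0],[0.4,0.001,0.025,0,0],[0.4,0,0.01,0,0],[0.4,0,0,0,0],[0.4,0,0,0,0]]}}

```text
t: 22.95
tcp_pos: [0.4966, -0.3919, 0.0152]
ee_rot: [-1.408, 0.816, -0.857]
contact_force: [-0.0, 0.1, 0.0]
grip_width: 0.0512
```

Run:
```python
from h import *
go([(.488,-.3957,-.024,-63.2,.4,5)]);print(R.from_rotvec(state()["ee_rot"]).as_matrix()[:,1])
```

```text
now [ 0.4966 -0.3919  0.0152] th -61.6 w 0.0512 F [-0.019   0.1078  0.0066] t 22.95 q [ 0.9686  0.7014 -0.47    1.7421  0.434   0.7757 -0.7876]
[0.4, -0.0, 0.008, -0.002, 0.3],[0.4, -0.0, 0.008, -0.002, 0.3],[0.4, -0.0, 0.008, -0.002, 0.3],[0.4, -0.0, 0.008, -0.002, 0.3],[0.4, -0.0, 0.008, -0.002, 0.3],
[ 0.0198 -0.0164 -0.9997]
```

{"fn": "carry_out", "kwargs": {"plan": [[0.4,-0.001,0.008,-0.003,0.8],[0.4,0,0.009,-0.003,0.8],[0.4,0,0.009,-0.002,0],[0.4,0,0.007,0,0],[0.4,0,0,0,0]]}}

```text
t: 23.45
tcp_pos: [0.4911, -0.3974, -0.0165]
ee_rot: [-1.399, 0.834, -0.885]
contact_force: [0.5, 0.3, 0.9]
grip_width: 0.0514
```

{"fn": "carry_out", "kwargs": {"plan": [[0.4,0,0.005,-0.001,0],[0.4,0,0.003,0,0],[0.4,0,0.002,0,0],[0.4,0,0,0,0]]}}

```text
t: 23.85
tcp_pos: [0.4906, -0.3979, -0.0276]
ee_rot: [-1.399, 0.834, -0.885]
contact_force: [-0.1, -0.1, -0.6]
grip_width: 0.0512
```

{"fn": "carry_out", "kwargs": {"plan": [[0.5,0,-0.001,0,0],[0.6,0,0,0,0],[0.7,0,0,0,0],[0.7,0,0,0,0],[0.7,0,0,0,0]], "squeeze": 40}}

```text
t: 24.35
tcp_pos: [0.4911, -0.398, -0.0258]
ee_rot: [-1.399, 0.833, -0.885]
contact_force: [0.5, 0.2, -1.3]
grip_width: 0.0341
```

Run:
```python
from h import *
t=cv2.imread("pics/top0.png");print([p2w("top",382,178,z)[:2] for z in(.1,.175)])
go([(.491,-.398,.02,-62,.7,3),(.445,-.36,.055,-40,.7,4),(.45,-.2,.055,-10,.7,5),(.4865,-.0005,.055,1.6,.7,6)])
```

```text
[array([ 0.5819, -0.3051]), array([ 0.567 , -0.2942])]
now [ 0.4911 -0.398  -0.0258] th -63.2 w 0.0341 F [ 0.4698  0.1974 -1.2964] t 24.35 q [ 0.9542  0.7543 -0.4305  1.7574  0.464   0.6981 -0.8286]
[0.7, -0.0, -0.015, -0.0, -0.4],[0.7, -0.0, -0.015, -0.0, -0.4],[0.7, -0.0, -0.015, -0.0, -0.4],
[0.7, -0.014, -0.009, -0.006, -5.5],[0.7, -0.014, -0.009, -0.004, -5.5],[0.7, -0.015, -0.009, -0.003, -5.5],[0.7, -0.015, -0.009, -0.002, -5.5],
[0.7, -0.02, -0.0, 0.025, -6.0],[0.7, -0.017, -0.0, 0.027, -6.0],[0.7, -0.014, -0.0, 0.029, -6.0],[0.7, -0.011, -0.0, 0.03, -6.0],[0.7, -0.008, -0.0, 0.031, -6.0],
[0.7, 0.0, -0.0, 0.034, -1.9],[0.7, 0.001, -0.0, 0.034, -1.9],[0.7, 0.002, -0.0, 0.034, -1.9],[0.7, 0.004, -0.0, 0.034, -1.9],[0.7, 0.005, -0.0, 0.033, -1.9],[0.7, 0.006, -0.0, 0.033, -1.9],
```

{"fn": "carry_out", "kwargs": {"plan": [[0.7,0,-0.015,0,0],[0.7,0,-0.015,0,0],[0.7,0,-0.015,0,0],[0.7,-0.018,-0.009,-0.01,-1],[0.7,-0.014,-0.009,-0.008,-5],[0.7,-0.015,-0.009,-0.003,-5.5],[0.7,-0.015,-0.009,-0.002,-5.5],[0.7,-0.02,0,0.025,-6],[0.7,-0.017,0,0.027,-6],[0.7,-0.014,0,0.029,-6],[0.7,-0.011,0,0.03,-6],[0.7,-0.008,0,0.031,-6]]}}

```text
t: 25.55
tcp_pos: [0.4588, -0.2015, 0.0686]
ee_rot: [-1.598, 0.174, -0.241]
contact_force: [0.1, 0.7, -1.0]
grip_width: 0.0343
```

Run:
```python
from h import *
go([(.4865,-.0005,.05,1.6,.7,7)])
```

```text
now [ 0.4588 -0.2015  0.0686] th -15.0 w 0.0343 F [ 0.0591  0.7251 -1.0318] t 25.55 q [ 0.9587  0.476  -0.7458  2.0661  0.5303  0.7363 -0.3853]
[0.7, -0.004, 0.003, 0.029, -2.4],[0.7, -0.002, 0.003, 0.029, -2.4],[0.7, -0.001, 0.003, 0.029, -2.4],[0.7, -0.0, 0.003, 0.029, -2.4],[0.7, 0.001, 0.003, 0.029, -2.4],[0.7, 0.002, 0.003, 0.029, -2.4],[0.7, 0.004, 0.003, 0.029, -2.4],
```

{"fn": "carry_out", "kwargs": {"plan": [[0.7,-0.004,0.002,0.029,-2.4],[0.7,-0.002,0.002,0.029,-2.4],[0.7,-0.001,0.002,0.029,-2.4],[0.7,0,0.002,0.029,-2.4],[0.7,0.001,0.002,0.029,-2.4],[0.7,0.001,0.002,0.025,-2.4],[0.7,0.001,0.002,0.015,-2.4],[0.7,0,0,0,0],[0.7,0,0,0,0]]}}

```text
t: 26.45
tcp_pos: [0.4893, -0.0095, 0.0602]
ee_rot: [-1.626, -0.084, -0.003]
contact_force: [-0.0, -0.5, -1.2]
grip_width: 0.0342
```

Run:
```python
from h import *
go([(.4865,-.0005,.04,1.6,.7,3)]);print(R.from_rotvec(state()["ee_rot"]).as_matrix()[:,1])
```

```text
now [ 0.4893 -0.0095  0.0602] th 3.0 w 0.0342 F [-0.0154 -0.5381 -1.2358] t 26.45 q [ 0.5953  0.4953 -0.8125  2.1013  0.6396  0.7406 -0.5848]
[0.7, -0.001, 0.007, 0.003, 0.5],[0.7, -0.001, 0.007, 0.003, 0.5],[0.7, -0.001, 0.007, 0.003, 0.5],
[ 0.0564 -0.0546 -0.9969]
```

{"fn": "carry_out", "kwargs": {"plan": [[0.7,-0.001,0.012,0.004,0.7],[0.7,-0.001,0.012,0.003,0.7],[0.7,0,0.012,0.001,0],[0.7,0,0.01,0,0],[0.7,0,0,0,0],[0.7,0,0,0,0]]}}

```text
t: 27.05
tcp_pos: [0.492, -0.0124, 0.0147]
ee_rot: [-1.632, -0.058, -0.037]
contact_force: [-0.5, 0.2, -0.5]
grip_width: 0.0341
```

Run:
```python
from h import *
go([(.4875,-.0015,-.015,1.6,.7,4)]);print(R.from_rotvec(state()["ee_rot"]).as_matrix()[:,1])
```

```text
now [ 0.492  -0.0124  0.0147] th 0.9 w 0.0341 F [-0.5012  0.1803 -0.4538] t 27.05 q [ 0.5138  0.5674 -0.7164  2.1177  0.7446  0.6598 -0.7137]
[0.7, -0.001, 0.007, 0.003, -0.2],[0.7, -0.001, 0.007, 0.003, -0.2],[0.7, -0.001, 0.007, 0.003, -0.2],[0.7, -0.001, 0.007, 0.003, -0.2],
[ 0.06   -0.0614 -0.9963]
```

{"fn": "carry_out", "kwargs": {"plan": [[0.7,-0.002,0.004,0.004,-0.3],[0.7,-0.002,0.005,0.004,-0.3],[0.7,-0.002,0.005,0.004,0],[0.7,0,0.004,0.001,0],[0.7,0,0,0,0],[0.7,0,0,0,0]]}}

```text
t: 27.65
tcp_pos: [0.4869, 0.0007, -0.0053]
ee_rot: [-1.632, -0.068, -0.028]
contact_force: [-0.4, 0.1, -1.4]
grip_width: 0.0343
```

Run:
```python
from h import *
go([(.4875,-.0015,-.017,1.6,.7,3)])
```

```text
now [ 0.4869  0.0007 -0.0053] th 1.5 w 0.0343 F [-0.4071  0.1401 -1.3521] t 27.65 q [ 0.4578  0.5957 -0.6813  2.1345  0.7961  0.6219 -0.779 ]
[0.7, 0.0, 0.004, -0.001, -0.0],[0.7, 0.0, 0.004, -0.001, -0.0],[0.7, 0.0, 0.004, -0.001, -0.0],
```

{"fn": "carry_out", "kwargs": {"plan": [[0.7,0,0.004,0,0],[0.7,0,0.003,-0.001,0],[0.7,0,0.003,0,0],[0.7,0,0.002,0,0],[0.7,0,0,0,0]]}}

```text
t: 28.15
tcp_pos: [0.4882, -0.0017, -0.018]
ee_rot: [-1.632, -0.068, -0.029]
contact_force: [-0.2, 0.6, -1.9]
grip_width: 0.0342
```

{"fn": "carry_out", "kwargs": {"plan": [[0.7,0,0.002,0,0],[0.7,0,0.001,0,0],[0.7,0,0,0,0]]}}

```text
t: 28.45
tcp_pos: [0.4885, -0.0019, -0.0211]
ee_rot: [-1.633, -0.068, -0.029]
contact_force: [-0.1, 0.2, -0.3]
grip_width: 0.0343
```

{"fn": "carry_out", "kwargs": {"plan": [[0.7,-0.001,0,0,0],[0.6,0,0,0,0],[0.55,0,0,0,0],[0.45,0,0,0,0],[0.4,0,0,0,0],[0.4,0,0,0,0]]}}

```text
t: 29.05
tcp_pos: [0.4882, -0.0018, -0.0207]
ee_rot: [-1.633, -0.069, -0.03]
contact_force: [-0.4, -0.8, -0.8]
grip_width: 0.0514
```

{"fn": "carry_out", "kwargs": {"plan": [[0.4,-0.001,-0.01,0,0],[0.4,-0.001,-0.02,0,0],[0.4,-0.002,-0.035,0,0],[0.4,-0.002,-0.045,0,0],[0.4,-0.002,-0.045,0,0],[0.4,0,0,0,0]]}}

```text
t: 29.65
tcp_pos: [0.4676, 0.0095, 0.1396]
ee_rot: [-1.632, -0.067, -0.023]
contact_force: [0.1, -0.4, 0.5]
grip_width: 0.0516
```

Run:
```python
from h import *
go([(.43,-.3,.17,-20,.4,8)])
```

```text
now [0.4676 0.0095 0.1396] th 1.7 w 0.0516 F [ 0.0849 -0.358   0.4516] t 29.65 q [ 0.6937  0.3257 -0.9493  2.0924  0.4485  0.8617 -0.4922]
[0.4, -0.006, -0.004, -0.039, 2.7],[0.4, -0.004, -0.004, -0.039, 2.7],[0.4, -0.002, -0.004, -0.039, 2.7],[0.4, -0.0, -0.004, -0.039, 2.7],[0.4, 0.002, -0.004, -0.039, 2.7],[0.4, 0.003, -0.004, -0.039, 2.7],[0.4, 0.005, -0.004, -0.039, 2.7],[0.4, 0.007, -0.004, -0.038, 2.7],
```

{"fn": "carry_out", "kwargs": {"plan": [[0.4,-0.006,-0.005,-0.039,2.7],[0.4,-0.004,-0.005,-0.039,2.7],[0.4,-0.002,-0.005,-0.039,2.7],[0.4,0,-0.005,-0.039,2.7],[0.4,0.002,-0.005,-0.039,2.7],[0.4,0.003,-0.005,-0.039,2.7],[0.4,0.005,-0.004,-0.039,2.7],[0.4,0.007,-0.004,-0.038,2.7],[0.4,0.007,0,-0.038,2.7],[0.4,0,0,0,0]]}}

```text
t: 30.65
tcp_pos: [0.4156, -0.3464, 0.2015]
ee_rot: [-1.598, 0.261, -0.377]
contact_force: [-0.5, 0.1, 0.4]
grip_width: 0.0511
```

Run:
```python
from h import *
go([])
t=grab_frame("top")[:,:,::-1].copy();cv2.imwrite("pics/t8.png",t)
t0=cv2.imread("pics/top0.png")
a=t[196:232,240:330].astype(float);d=np.linalg.norm(a-np.median(a.reshape(-1,3),axis=0),axis=2)
for th_ in(30,40):
    n,l,st,c=cv2.connectedComponentsWithStats((d>th_).astype(np.uint8),connectivity=8)
    for i in np.argsort(-st[1:,4])[:2]+1:
        v,u=np.nonzero(l==i);P=np.array([p2w("top",x+240,y+196,.006)[:2] for x,y in zip(u,v)])
        print(th_,st[i],cv2.minAreaRect((P*1000).astype(np.float32)))
dd=(np.abs(t.astype(int)-t0).max(2)>40);print("changed",[(k,int(dd[b:b2,a:a2].sum())) for k,a,a2,b,b2 in(("wide",230,272,157,200),("small",303,338,157,200),("purple",226,252,208,236),("marker",270,316,232,242),("tin",172,200,180,212),("lolL",204,218,168,202),("lolR",353,366,172,205))])
cv2.imwrite("pics/c11.png",np.vstack([crop(t,228,155,120,85,6)]))
```

```text
now [ 0.4156 -0.3464  0.2015] th -23.1 w 0.0511 F [-0.4549  0.091   0.4426] t 30.65 q [ 1.2809  0.3003 -0.762   1.9009  0.2824  0.9519 -0.0102]
30 [ 16   7  63  13 426] ((486.6459655761719, -4.215293884277344), (40.103004455566406, 206.17355346679688), 1.6647334098815918)
30 [  0  17   9  19 138] ((439.59503173828125, 135.94346618652344), (59.90736389160156, 26.461044311523438), 3.2835209369659424)
40 [ 17   7  61  12 352] ((488.30987548828125, -4.173042297363281), (36.77415084838867, 199.53500366210938), 1.664743423461914)
40 [  0  17   9  19 132] ((439.64117431640625, 135.9508056640625), (59.814327239990234, 26.451675415039062), 3.2835209369659424)
changed [('wide', 0), ('small', 0), ('purple', 0), ('marker', 0), ('tin', 0), ('lolL', 0), ('lolR', 0)]
```

View pics/c11.png

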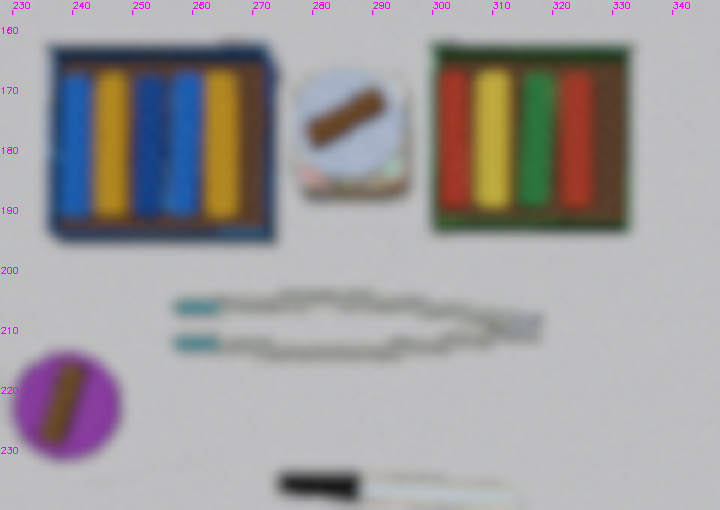

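Run:
```python
from h import *
P=lambda u,v,z:p2w("top",u,v,z)[:2]
t=cv2.imread("pics/t8.png")
a=t[160:195,274:300].astype(int);m=(a[:,:,0]-a[:,:,2]>25);v,u=np.nonzero(m);u=u+274;v=v+160;k=(u>275)&(u<297)
print("disc extents",u[k].min(),u[k].max(),v[k].min(),v[k].max(),"ctr",P((u[k].min()+u[k].max())/2,(v[k].min()+v[k].max())/2,.081))
print("can right base",P(296,180,0),"left z60",P(276.8,178,.06),"label foot",P(287,188,0))
for r in(178,184):print(r,np.abs(t[r,268:306].astype(int)-190).max(1).tolist())
```

```text
disc extents 278 293 167 183 ctr [ 0.5864 -0.0015]
can right base [ 0.5865 -0.0302] left z60 [0.58   0.0281] label foot [ 0.5583 -0.001 ]
178 [153, 147, 144, 132, 132, 105, 48, 15, 12, 21, 33, 59, 104, 120, 103, 79, 61, 46, 35, 27, 26, 25, 24, 24, 23, 23, 28, 37, 34, 14, 14, 44, 94, 139, 152, 151, 152, 151]
184 [149, 147, 140, 128, 134, 104, 47, 15, 14, 23, 29, 36, 41, 43, 47, 49, 51, 46, 42, 43, 43, 44, 51, 51, 46, 45, 54, 59, 41, 15, 15, 50, 104, 147, 153, 153, 151, 147]
```

```bash
python3 -c "
from rig import *
print(hand_in())"
```

```text
the job is handed in; nothing more can be done
None
```

The job was handed in at about 31 s, with the canister lidded and in the gap and the tongs laid in front of it.

**Lid:** I set it on and turned it until it dropped 6 mm. A further push did not move it, and it turned the canister with it. It sits flush.

**Canister:** it stands at about (0.586, -0.001), within about 1.5 mm of midway between the cartons. It was set down at their yaw of about 1.6°. There is clear counter on both sides, and the label faces the open fronts.

**Tongs:** they lie at about (0.4875, -0.004) with a yaw of 1.7°. That leaves about 4.9 cm of counter to the label face, and they are centred on it to within about 1 mm.

**Everything else:** the last top picture shows no change at the cartons, purple lid, marker, mint tin or lollipops. I did not compare the stick cups or the wrapped bar.

**What failed or disagreed:**
- The first grasp of the lid closed on nothing, because the fingertips sit about 25 mm above the reported TCP. I allowed for that from then on.
- The wrist force peaked at 31 N when I pressed the canister onto the counter to confirm it was down.
- The tool had tilted about 5° by the end, so one end of the tongs dropped the last few mm when I let go.
- I could not get a good fit of the cartons from the side camera, so their positions come from the top camera alone.
- I viewed 13 pictures, three over the budget.

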